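# Third hand: hold a shelf bracket against a sprung case panel for stapling

## Task

Take the big loose plywood bracket (the one with the 120 mm back board, not the small one) and hold it up against the front of the dark case panel, centred between the two notches in the panel's top edge, level, its back flat on the panel and its top flush with the panel's top edge, so that I can staple it on. Push it against the sprung panel with a steady 10 newtons or so (at least 5, at most 15) and stay like that: finish while still gripping and pressing it, never putting it down. Leave the other things on the table where they are.

Things in the scene. Friction and masses are not known exactly. Their poses are not given: they have to be found in the camera images.
- bracket: Big loose plywood bracket, T-shaped from above, upright on the table, 0.11-0.22 kg: back board 120 wide, 18 thick, 60 high; a rib 18 thick, 60 long, 60 high square out of its middle. Origin: middle of the back face's lower edge. x out of the back face, away from the rib; y along the width; z up. Rib: x -78 to -18, y -9 to 9, z 0 to 60 mm; graspable from above across it.
- bracket_top (a point): Middle of the bracket's upper back edge, 60 mm above bracket's origin; same axes.
- panel: Dark film-faced plywood panel, 360 long, 15 thick, upright in the cradle, lower edge 24, upper edge 120 mm above the table. Origin: on the front face at mid length, at table height. x into the panel (push direction), y along its length, z up. On springs: pushed on its front it slides back along x without tilting, 1 mm per newton, stop at 25 mm; returns when released.
- place (a point): Free place: the point of the panel's upper front edge midway between two notches (8 wide, 12 deep, 140 apart) in that edge; at y -85, z 120 mm in the panel's frame, same axes. bracket_top belongs here. It moves back with the panel.
- cradle: Fixed wooden cradle that carries the sprung panel: base board 380 x 140, 18 high, reaching 15 mm in front of the panel, and three posts behind it. Same frame as the panel when not pushed. The panel also carries a like bracket already stapled on its front, top flush, centred at y = +95 mm. The front faces roughly to the robot's right, turned a little away from it.
- small_bracket: Bystander, leave alone: a smaller loose plywood bracket of the same T shape (70 wide, 45 high), not to be used; same frame as the big one.
- tape_roll: Bystander, leave alone: a roll of tape lying flat, 96 across, 25 high. Origin: middle of its underside.
- glue: Bystander, leave alone: a white glue bottle with an orange cap, standing, 60 across, 150 high. Origin: middle of its underside.
- tube: Bystander, leave alone: a short upright piece of grey plastic pipe, 64 across, 70 high. Origin: middle of its underside.
- offcut: Bystander, leave alone: a plywood offcut 60 x 40, 18 thick. Origin: middle of its underside.
- screwdriver: Bystander, leave alone: a screwdriver lying flat, about 200 long.
- staple_box: Bystander, leave alone: a carton of staples 100 x 70, 35 high. Origin: middle of its underside.
There are look-alikes about, which are no part of the job. What is shaped like the bracket but pink or yellow is not meant.

How it is judged:
On the way, in this order (a step that is already met when the one before it is completed fails the run):
1. the big bracket is lifted off the table in the gripper (height (world z) of bracket above 0.03 m and contact force between the fingers and bracket above 1 N), for 0.2 s.
2. it is pressed on its place within the force band (x of bracket_top in the frame of place between -0.005 and 0.004 m and y of bracket_top in the frame of place between -0.01 and 0.01 m and z of bracket_top in the frame of place between -0.008 and 0.008 m and angle between the x axis of bracket and the x axis of panel, either way round below 0.07 rad and angle between bracket's own z axis and vertical below 0.07 rad and contact force between bracket and panel between 5 and 15 N and contact force between the fingers and bracket above 2 N), for 0.3 s.
At the end, for the whole second after the job is handed in: The gripper still holds the bracket, at rest, pressing it on the panel with 5 to 15 N; the middle of its upper back edge is within 10 mm sideways, 8 mm in height and 5 mm in depth of the free place; its back is parallel to the panel and it is upright within 0.07 rad (4 degrees) (all of step 2 and linear speed of bracket below 0.01 m/s and not (contact force between bracket and small_bracket above 0.1 N)); the arm keeps its last pose, push and grip.
It fails at once if a bystander is moved by more than 30 mm (distance of any of small_bracket, tape_roll, glue, tube, offcut, screwdriver, staple_box from where it was at the start of the episode above 0.03 m).
It also fails if it takes over 48 s, if anything falls off the work surface, if the arm or the gripper's body presses on something with over 40 N, if the wrist force passes 120 N, or if a joint passes its speed limit or range.

## Robot

A 7-joint arm with a two-finger parallel gripper is mounted at the origin on the work surface. World frame = base frame: x ahead of the robot, y to its left, z up, the work surface at z = 0. Lengths are in m, angles in rad, forces in N, time in s.
With the tool pointing down it reaches from about 0.425 to 0.825 m from the base axis. Payload 3.6 kg.
Tool frame: the origin (TCP) lies on the mounting face of the last link; the fingertips stand 173 mm ahead of it and the grasp point (between the pads) lies ahead of it (ctrl.grip_point_offset is the z of the grasp point in the tool frame, in m); z points along the fingers, y is the line along which they close (so a half turn about z gives the same grasp; the last joint's range is limited). The gripper opens to 85 mm and grips with 20 to 120 N. Pads are 22 mm wide; open, the fingers measure 114 mm over their backs; the gripper's body (76 mm by 85 mm) begins 54 mm behind the grasp point. The pads swing forward as they close: fully open they stand 13 mm farther back than shut.
Start: joints at [1.121, 0.615, -0.013, 1.423, 0.008, 1.103, -0.04], TCP at [0.267, -0.592, 0.405] pointing down, gripper open.
Joint ranges: [-3.12, 3.12], [-0.3, 2.06], [-1.34, 1.32], [0.26, 2.42], [-1.36, 4.5], [0.01, 1.98], [-2.84, 2.84]. Speed limits (rad/s): [2.79, 2.79, 3.14, 3.14, 3.14, 3.14, 3.14].

## Interface

Orientations are given as a unit quaternion [x, y, z, w].
In Python, from bench import ctrl, cams, models gives the robot as it stands.
- The arm moves only by the tool carry_out, never from a script. Its argument "rows" is a list of rows, each an object with "translation": the shift along the tool's x, y, z in mm, a list of three; "rotation": the turn, a rotation vector about the tool's x, y, z in rad, a list of three; "claw": the finger opening in mm, from 0 to 85.4. A call has 1 to 10 rows; each row is the pose to reach, as a shift and turn from the pose commanded when the call began, along the tool's axes at that moment; what a row does not reach only later rows make up. A row lasts 1/8 s, in which the tool goes at most 62.5 mm and 10.7 degrees, less where a joint would pass 70% of its speed; a pose out of reach is approached as far as the arm can. A call with a gripper value outside its range is refused whole. The fingers move at their own pace and stop on an object; "force" is the grip in N (left out, the last holds). Time passes only in rows, so rows that repeat a pose let the fingers close. It gives the time, the measured TCP pose, the force, the opening and the grip force at its end, in the units of the state.
- ctrl.observe(): the state, without advancing time (a new reading comes with each control period).
- cams.capture(name): name is "scene" or "side" or "wrist"; returns a dict with "pixels" (420x560x3 uint8, blue, green, red), "camera_matrix" (3x3 intrinsics, pixels), "pose" (4x4, takes a point from camera to world coordinates). Camera axes: x right, y down, z forward; pixel columns grow to the right and rows downward; lengths in m; the calibration is good to about 2 mm. A picture is of the moment at which its call begins. There is no depth.
- ctrl.hand_in(): hands the job in; it is judged then, once.
Trained networks look in a picture, given as the dict that the camera call returned (one of the last four; its "shot" number tells which), for a name from the list of things; names that differ only in an ending like _2 or _b are one class to them, and where a whole thing is asked for, a point or a joint stands for the part that bears it (a point fixed in the world has none). Each returns a list of dicts, best first, with "p" (0 to 1); they miss things now and then, are a little off and sometimes report something else, mostly with a low value. They report only what shows in the picture. A call takes as long as a camera call. They do not tell look-alikes from the thing itself.
- models.boxes_of(picture, target): "location" ([x, y, z] in m, in world coordinates, good to about 4 mm: the middle of the surface that is visible of it).
- models.regions_of(picture, target): "pixels" (420x560 bool, what is visible of it).
The state is a dict: "clock": time; "qpos": joint angles; "qd": joint speeds; "effort": joint torques, N m; "position": TCP position; "tool_rot": TCP orientation; "wrist_force": force on the tool from outside, world axes, zero at the start; "moment": the same for the moment, N m; "finger_gap": finger opening in m; "grip_force": force on a finger pad.
Only numpy, scipy, OpenCV 4.12 (cv2) and the standard library are available. Lean on these libraries where they do the work, as an engineer would, in place of code of your own. Each camera call takes 0.05 s, during which the arm holds its last target. There are 200 camera calls.

## Working session

There is one attempt and no reset: what is moved stays moved. The work goes in short steps, Python scripts to look and compute and a tool call to move; the robot and the scene stay as the last step left them, time stands still between calls to the robot, and variables do not carry over. Pictures are saved under pics/ and viewed, at most 10 in all, crops included, and the job is handed in when it is done.

Besides the shell and the picture viewer there is one more tool, called after "Call:" in YAML: its name, and indented under it one key for each argument. carry_out: Moves the arm, as the interface text tells. Its arguments: {"type":"object","properties":{"rows":{"type":"array","items":{"type":"object","properties":{"translation":{"type":"array","items":{"type":"number"}},"rotation":{"type":"array","items":{"type":"number"}},"claw":{"type":"number"}}}},"force":{"type":"number"}},"required":["rows"]}

```bash
ls; mkdir -p pics
python3 - <<'E'
from bench import ctrl,cams,models
import cv2,numpy as np
s=ctrl.observe();print(s, ctrl.grip_point_offset)
for n in("scene","side"):
    p=cams.capture(n);cv2.imwrite(f"pics/{n}0.png",p["pixels"])
    print(n,p["camera_matrix"].tolist(),np.round(p["pose"],4).tolist())
    for t in("bracket","panel","small_bracket"):
        print(t,[(round(d["p"],2),np.round(d["location"],3).tolist()) for d in models.boxes_of(p,t)])
E
```

```text
pics
{'clock': 0.0, 'qpos': array([ 1.12046628,  0.61593889, -0.01265733,  1.42491137,  0.00810431,
        1.10338051, -0.04040422]), 'qd': array([ 0.00112452,  0.00203722, -0.00100817,  0.00096759,  0.00012791,
        0.00159023, -0.00148716]), 'effort': array([-2.12414016e-04, -4.69216740e+01,  2.59251902e-01, -1.71031970e+01,
        9.99325246e-03,  9.70247114e-03,  2.34582939e-05]), 'position': array([ 0.2672159 , -0.59218613,  0.40352054]), 'tool_rot': array([ 9.77618811e-01,  2.10380099e-01, -2.80926480e-04, -1.26324880e-03]), 'wrist_force': array([ 0.69586254,  0.49370059, -0.02102696]), 'moment': array([0.00859895, 0.04321324, 0.02578739]), 'grip_force': 0.0, 'finger_gap': 0.08552199266195136} 0.1547
scene [[496.89721769043075, 0.0, 285.31224474884385], [0.0, 496.89721769043075, 196.06775801476184], [0.0, 0.0, 1.0]] [[0.6569, 0.5625, -0.5021, 1.0758], [0.754, -0.4897, 0.4379, -0.6228], [0.0004, -0.6662, -0.7458, 0.9637], [0.0, 0.0, 0.0, 1.0]]
bracket [(0.98, [0.603, -0.32, 0.052]), (0.85, [0.398, -0.349, 0.053])]
panel [(0.72, [0.533, 0.227, 0.086])]
small_bracket [(0.85, [0.595, -0.074, 0.037]), (0.17, [0.534, 0.226, 0.086])]
side [[473.0490539094288, 0.0, 278.52246592752454], [0.0, 473.0490539094288, 220.0173248767896], [0.0, 0.0, 1.0]] [[-0.7461, -0.5176, 0.4189, 0.0017], [-0.6658, 0.588, -0.4593, 0.4131], [-0.0086, -0.6216, -0.7833, 0.9626], [0.0, 0.0, 0.0, 1.0]]
bracket [(0.87, [0.588, -0.303, 0.045]), (0.73, [0.183, -0.297, 0.046]), (0.66, [0.386, -0.336, 0.047])]
panel [(0.65, [0.48, 0.222, 0.1]), (0.23, [0.748, -0.089, 0.082])]
small_bracket [(0.6, [0.575, -0.067, 0.033])]
```

View pics/scene0.png

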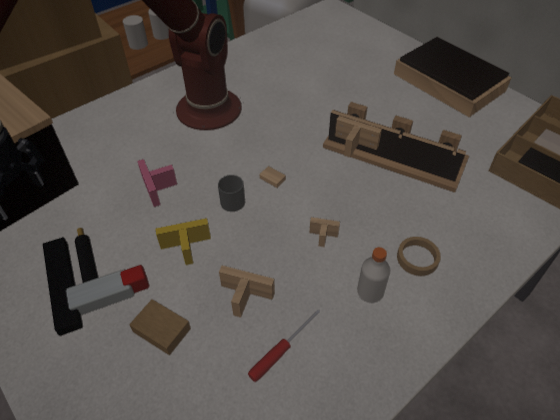

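View pics/side0.png

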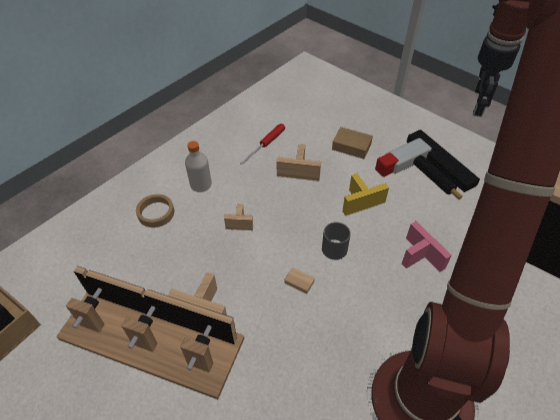

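The scene view shows the plain bracket at (247,285), the pink (155,180) and yellow (185,237) look-alikes, the small bracket at (323,229), and the panel at (400,148) with its stapled bracket on the left. The side view shows the bracket at (298,165) and the panel from behind at (155,310). Next I'll zoom in on the panel and fit the bracket's silhouette.

```bash
cat > h.py <<'E'
import numpy as np,cv2
from scipy.optimize import minimize,least_squares
def proj(p,X):
    T=np.linalg.inv(p["pose"]);c=np.atleast_2d(X)@T[:3,:3].T+T[:3,3];u=c@np.asarray(p["camera_matrix"]).T
    return u[:,:2]/u[:,2:]
def box(a,b):return np.array([[x,y,z] for x in(a[0],b[0]) for y in(a[1],b[1]) for z in(a[2],b[2])],float)/1000
BR=[box((-18,-60,0),(0,60,60)),box((-78,-9,0),(-18,9,60))]
def rz(t):c,s=np.cos(t),np.sin(t);return np.array([[c,-s,0],[s,c,0],[0,0,1.]])
def sil(p,boxes,x,y,t):
    m=np.zeros((1680,2240),np.uint8)
    for B in boxes:
        q=proj(p,B@rz(t).T+[x,y,0]);cv2.fillConvexPoly(m,cv2.convexHull(np.round((q+.5)*4).astype(np.int32)),1)
    return cv2.resize(m.astype(np.float32),(560,420),interpolation=cv2.INTER_AREA)
E
python3 - <<'E'
from h import *
from bench import cams,models
P={n:cams.capture(n) for n in("scene","side")}
M=[]
for n,near in(("scene",(247,285)),("side",(298,165))):
    for d in models.regions_of(P[n],"bracket"):
        if d["pixels"][near[1]-8:near[1]+8,near[0]-8:near[0]+8].mean()>.3: M.append((P[n],d["pixels"].astype(np.float32)));print(n,d["p"],d["pixels"].sum());break
def cost(v,M=M):return sum(np.abs(sil(p,BR,*v)-m).sum()/m.sum() for p,m in M)
best=min((minimize(cost,[.6,-.31,t],method="Nelder-Mead",options=dict(initial_simplex=np.array([[.6,-.31,t],[.63,-.31,t],[.6,-.28,t],[.6,-.31,t+.4]]))) for t in np.arange(-3,3.2,.5)),key=lambda r:r.fun)
print(best.x,best.fun)
for k in M:
    r=minimize(lambda v:cost(v,[k]),best.x,method="Nelder-Mead",options=dict(initial_simplex=best.x+np.array([[0,0,0],[.01,0,0],[0,.01,0],[0,0,.1]])));print(r.x,r.fun)
def z(n,x,y,w,h,s):return cv2.resize(P[n]["pixels"][y:y+h,x:x+w],None,fx=s,fy=s,interpolation=cv2.INTER_CUBIC)
g=lambda a:np.clip(a*1.7,0,255).astype(np.uint8)
cv2.imwrite("pics/zs.png",g(z("scene",315,105,160,85,5)));cv2.imwrite("pics/zd.png",g(z("side",55,260,195,130,4)))
E
```

```text
scene 0.55 1559
side 0.9 943
[ 0.57753123 -0.29584643  2.12126843] 0.1394716501235962
[ 0.57732524 -0.29624441  2.12600996] 0.03584028407931328
[ 0.57504208 -0.29509162  2.13996669] 0.09285525232553482
```

View pics/zs.png

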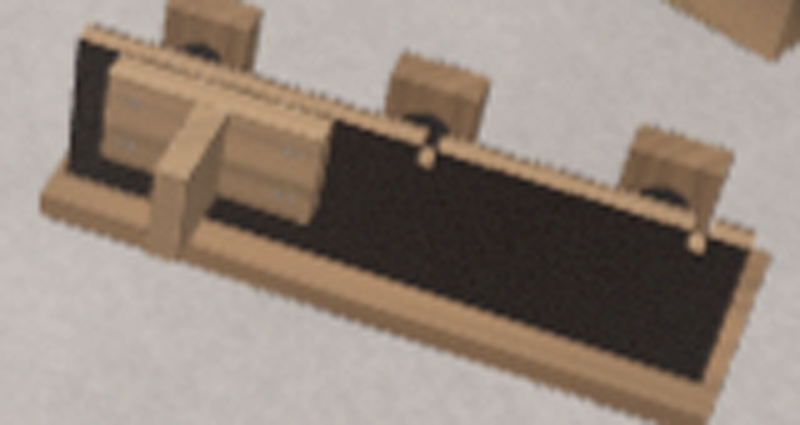

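View pics/zd.png

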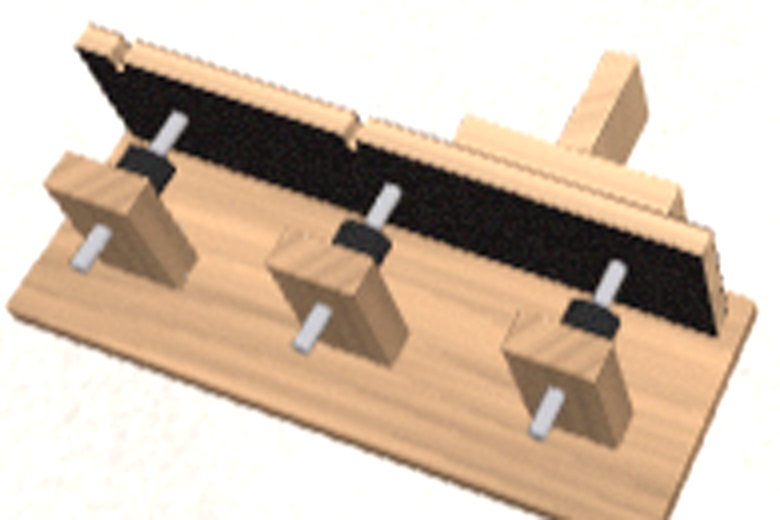

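The scene zoom shows the panel's top front edge from (80,40) to (750,248), with notches at (427,143) and (697,230). The side zoom shows the back top edge from (80,48) to (712,235), with notches at (120,62) and (350,140), and base corners at (10,307) and (755,308). I'll fit the panel pose from these points, with z left free.

Run:
```python
from h import *
from bench import cams
P={n:cams.capture(n) for n in("scene","side")}
S=dict(scene=(315,105,5),side=(55,260,4))
obs=[("scene",(80,41),(0,180,120)),("scene",(750,248),(0,-180,120)),("scene",(427,140),(0,-15,120)),("scene",(697,228),(0,-155,120)),("scene",(70,170),(0,180,24)),("scene",(703,380),(0,-180,24)),("scene",(42,200),(-15,190,18)),("scene",(770,255),(125,-190,18)) ,
("side",(80,48),(15,-180,120)),("side",(712,235),(15,180,120)),("side",(120,64),(15,-155,120)),("side",(350,142),(15,-15,120)),("side",(720,335),(15,180,24)),("side",(10,307),(125,-190,18)),("side",(755,308),(-15,190,18)),("side",(92,25),(0,-180,120))]
obs.pop(7)
def res(v,ob=obs):
    out=[]
    for n,(a,b),X in ob:
        x0,y0,s=S[n];uv=np.array([(a+.5)/s-.5+x0,(b+.5)/s-.5+y0])
        out.append(proj(P[n],rz(v[2])@(np.array(X)/1000)+[v[0],v[1],v[3]])[0]-uv)
    return np.ravel(out)
r=least_squares(res,[.53,.2,1.5,0],loss="soft_l1");print(r.x);print(np.round(r.fun.reshape(-1,2),1).tolist())
for n in S:
    q=least_squares(lambda v:res(v,[o for o in obs if o[0]==n]),r.x,loss="soft_l1");print(n,q.x, q.cost)
v=r.x;print("place",rz(v[2])@[0,-.085,.12]+[v[0],v[1],v[3]])
```

```text
[ 5.24633360e-01  2.26080391e-01  1.95978241e+00 -1.73056144e-04]
[[-1.7, -0.2], [-1.3, -0.0], [-1.1, 1.6], [-0.8, 0.8], [-2.0, 0.9], [-1.7, 0.4], [-1.9, -1.4], [-2.1, -0.1], [-2.4, 4.9], [-1.9, -0.8], [-0.4, -0.9], [-0.3, 0.5], [-2.1, 0.7], [0.9, -2.6], [-0.9, -0.1]]
scene [ 0.52348507  0.23463874  1.96257276 -0.00497539] 2.4161613755506153
side [ 0.52806505  0.22300056  1.96008426 -0.00866658] 8.78772973005641
place [0.60328336 0.25831668 0.11982694]
```

```bash
cat > mv.py <<'E'
import numpy as np
from scipy.spatial.transform import Rotation as R
from bench import ctrl
def go(grip,yaw):
    "shift (mm) and turn taking the tool to point down, tool x at world angle yaw, grasp point at grip"
    s=ctrl.observe();R0=R.from_quat(s["tool_rot"])
    Rt=R.from_euler("z",yaw)*R.from_euler("x",np.pi)
    t=np.array(grip)-Rt.apply([0,0,ctrl.grip_point_offset])
    print(s["clock"],"shift",np.round(R0.inv().apply(t-s["position"])*1000,1),"rot",np.round((R0.inv()*Rt).as_rotvec(),4),"grip now",np.round(s["position"]+R0.apply([0,0,ctrl.grip_point_offset]),4),"yaw",np.arctan2(*R0.apply([1,0,0])[1::-1]))
E
python3 -c "
from mv import *
go([.6026,-.3369,.22],2.121)"
```

```text
0.7 shift [410.7 -95.   30.1] rot [ 1.0000e-04 -0.0000e+00 -1.6971e+00] grip now [ 0.2673 -0.5925  0.25  ] yaw 0.4238817546233172
```

Call:
carry_out:
  rows:
    - {"translation": [410,-95,30],"rotation": [0,0,-1.697],"claw": 60}
    - {"translation": [410,-95,30],"rotation": [0,0,-1.697],"claw": 60}
    - {"translation": [410,-95,30],"rotation": [0,0,-1.697],"claw": 60}
    - {"translation": [410,-95,30],"rotation": [0,0,-1.697],"claw": 60}
    - {"translation": [410,-95,30],"rotation": [0,0,-1.697],"claw": 60}
    - {"translation": [410,-95,30],"rotation": [0,0,-1.697],"claw": 60}
    - {"translation": [410,-95,30],"rotation": [0,0,-1.697],"claw": 60}
    - {"translation": [410,-95,30],"rotation": [0,0,-1.697],"claw": 60}
    - {"translation": [410,-95,30],"rotation": [0,0,-1.697],"claw": 60}
    - {"translation": [410,-95,30],"rotation": [0,0,-1.697],"claw": 60}

```text
clock: 1.95
position: [0.6018, -0.3376, 0.3745]
tool_rot: [0.489, 0.872, 0.0, -0.0]
wrist_force: [0.8, -0.7, -0.2]
finger_gap: 0.0598
grip_force: 0.0
```

Run:
```python
from h import *
from mv import *
from bench import cams,models
go([.6026,-.3369,.22],2.121)
p=cams.capture("wrist");print(np.round(p["pose"],3).tolist(),p["camera_matrix"][0])
im=p["pixels"].copy()
x0=[.5775,-.2958,2.121]
for d in models.regions_of(p,"bracket")[:1]:
    m=d["pixels"].astype(np.float32);print(d["p"],m.sum())
    r=minimize(lambda v:np.abs(sil(p,BR,*v)-m).sum()/m.sum(),x0,method="Nelder-Mead",options=dict(initial_simplex=x0+np.array([[0,0,0],[.01,0,0],[0,.01,0],[0,0,.1]])));print(r.x,r.fun);x0=r.x
for B in BR:
    for i,j in [(a,b) for a in range(8) for b in range(a) if bin(a^b).count("1")==1]:
        q=proj(p,B[[i,j]]@rz(x0[2]).T+[x0[0],x0[1],0]);cv2.line(im,*[tuple(int(round(c)) for c in k) for k in q],(0,255,0),1)
cv2.imwrite("pics/w1.png",im)
```

```text
1.95 shift [ 0.2  1.  -0.2] rot [ 0.     -0.0004 -0.0022] grip now [ 0.6018 -0.3376  0.2198] yaw 2.118848942128077
[[0.853, 0.503, 0.138, 0.568], [0.521, -0.823, -0.227, -0.282], [-0.001, 0.266, -0.964, 0.343], [0.0, 0.0, 0.0, 1.0]] [323.26391092   0.         280.84763237]
0.91 4594.0
[ 0.57759724 -0.29881804  2.13168495] 0.04056921973824501
```

View pics/w1.png

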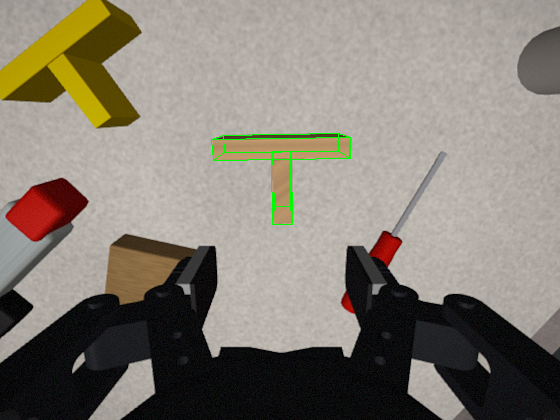

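The wireframe fit sits on the bracket (board at (281,147), rib from (282,155) to (282,225)). The screwdriver handle, around (385,250), is close to where the right finger comes down, so I'll check its clearance and plan the grasp.

Run:
```python
from h import *
from mv import *
from bench import cams
p=cams.capture("wrist");K=np.array(p["camera_matrix"]);T=np.array(p["pose"])
v=[.5776,-.2983,2.127]
for uv in[(375,262),(384,235),(400,240),(350,300)]:
    for z in(.01,.025):
        d=T[:3,:3]@np.linalg.inv(K)@[*uv,1];X=T[:3,3]+d*(z-T[2,3])/d[2];print(uv,z,np.round(rz(-v[2])@(X-[v[0],v[1],0])*1000))
g=rz(v[2])@[-.049,0,.036]+[v[0],v[1],0];print(g);go(g,v[2])
```

```text
(375, 262) 0.01 [-142. -105.   10.]
(375, 262) 0.025 [-135. -100.   25.]
(384, 235) 0.01 [-110. -112.   10.]
(384, 235) 0.025 [-104. -107.   25.]
(400, 240) 0.01 [-116. -130.   10.]
(400, 240) 0.025 [-110. -125.   25.]
(350, 300) 0.01 [-190.  -79.   10.]
(350, 300) 0.025 [-181.  -75.   25.]
[ 0.60347033 -0.33991401  0.036     ]
2.1 shift [ -3.    0.2 184. ] rot [-0.0001 -0.     -0.009 ] grip now [ 0.6018 -0.3375  0.22  ] yaw 2.118044702575231
```

Call:
carry_out:
  rows:
    - {"translation": [-3,0,60],"rotation": [0,0,-0.009],"claw": 50}
    - {"translation": [-3,0,120],"rotation": [0,0,-0.009],"claw": 50}
    - {"translation": [-3,0,160],"rotation": [0,0,-0.009],"claw": 50}
    - {"translation": [-3,0,184],"rotation": [0,0,-0.009],"claw": 50}
    - {"translation": [-3,0,184],"rotation": [0,0,-0.009],"claw": 50}
    - {"translation": [-3,0,184],"rotation": [0,0,-0.009],"claw": 10}
    - {"translation": [-3,0,184],"rotation": [0,0,-0.009],"claw": 10}
    - {"translation": [-3,0,184],"rotation": [0,0,-0.009],"claw": 10}
    - {"translation": [-3,0,184],"rotation": [0,0,-0.009],"claw": 10}
    - {"translation": [-3,0,184],"rotation": [0,0,-0.009],"claw": 10}
  force: 60

```text
clock: 3.35
position: [0.6044, -0.3401, 0.1929]
tool_rot: [0.485, 0.875, 0.0, 0.002]
wrist_force: [-0.1, 0.4, 5.3]
finger_gap: 0.0177
grip_force: 59.3
```

Call:
carry_out:
  rows:
    - {"translation": [0,0,-30],"claw": 10,"rotation": [0,0,0]}
    - {"translation": [0,0,-80],"claw": 10,"rotation": [0,0,0]}
    - {"translation": [0,0,-130],"claw": 10,"rotation": [0,0,0]}
    - {"translation": [0,0,-170],"claw": 10,"rotation": [0,0,0]}
    - {"translation": [0,0,-170],"claw": 10,"rotation": [0,0,0]}
    - {"translation": [0,0,-170],"claw": 10,"rotation": [0,0,0]}

```text
clock: 4.1
position: [0.6028, -0.3397, 0.3593]
tool_rot: [0.485, 0.875, -0.0, -0.001]
wrist_force: [0.1, 0.8, -1.8]
finger_gap: 0.0176
grip_force: 58.8
```

Run:
```python
from h import *
from mv import *
from bench import cams,models
s=ctrl.observe();print(s["wrist_force"],s["grip_force"],s["finger_gap"])
# pre-place: bracket top 60 mm in front of the panel, 20 mm above
yw=1.960;pl=np.array([.6033,.2583])
g=rz(yw)@[-.049-.10,0,0]+[*pl,.12-.024+.05];print(g);go(g,yw)
```

```text
[ 0.12594825  0.84556943 -1.84852187] 58.757407665252686 0.01755712990221575
[0.65983831 0.12044348 0.146     ]
4.1 shift [359.8 292.5  58.8] rot [-0.0022 -0.002   0.1698] grip now [ 0.6024 -0.3396  0.2046] yaw 2.1298345403757324
```

Call:
carry_out:
  rows:
    - {"translation": [48,39,-10],"rotation": [0,0,0.02],"claw": 10}
    - {"translation": [96,78,-10],"rotation": [0,0,0.05],"claw": 10}
    - {"translation": [144,117,-10],"rotation": [0,0,0.08],"claw": 10}
    - {"translation": [192,156,-10],"rotation": [0,0,0.1],"claw": 10}
    - {"translation": [240,195,-10],"rotation": [0,0,0.12],"claw": 10}
    - {"translation": [288,234,0],"rotation": [0,0,0.14],"claw": 10}
    - {"translation": [330,268,10],"rotation": [0,0,0.16],"claw": 10}
    - {"translation": [360,292,20],"rotation": [0,0,0.17],"claw": 10}
    - {"translation": [360,292,20],"rotation": [0,0,0.17],"claw": 10}
    - {"translation": [360,292,20],"rotation": [0,0,0.17],"claw": 10}

```text
clock: 5.35
position: [0.6599, 0.1192, 0.3387]
tool_rot: [0.557, 0.83, -0.002, -0.001]
wrist_force: [-0.2, -0.6, -1.5]
finger_gap: 0.017
grip_force: 58.8
```

Run:
```python
from h import *
from mv import *
from bench import cams
go([.65984,.12044,.146],1.96)
for n in("wrist","scene"):
    p=cams.capture(n);im=p["pixels"]
    if n=="scene": im=cv2.resize(im[95:215,310:490],None,fx=4.4,fy=4.4,interpolation=cv2.INTER_CUBIC)
    cv2.imwrite(f"pics/{n}2.png",np.clip(im*1.6,0,255))
```

```text
5.35 shift [ 1.2  0.6 38. ] rot [-0.0042  0.0009 -0.0006] grip now [0.6594 0.1188 0.184 ] yaw 1.9594031959366498[ WARN:0@0.347] global loadsave.cpp:1063 imwrite_ Unsupported depth image for selected encoder is fallbacked to CV_8U.
```

View pics/wrist2.png

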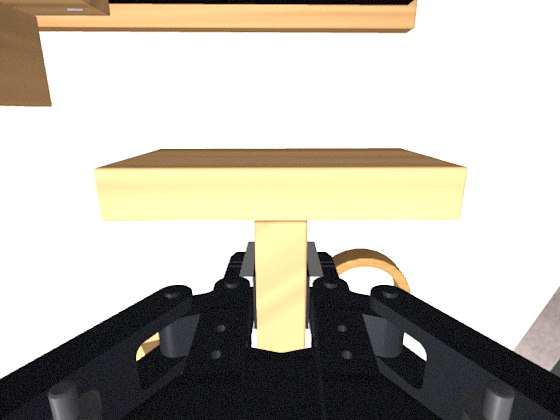

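View pics/scene2.png

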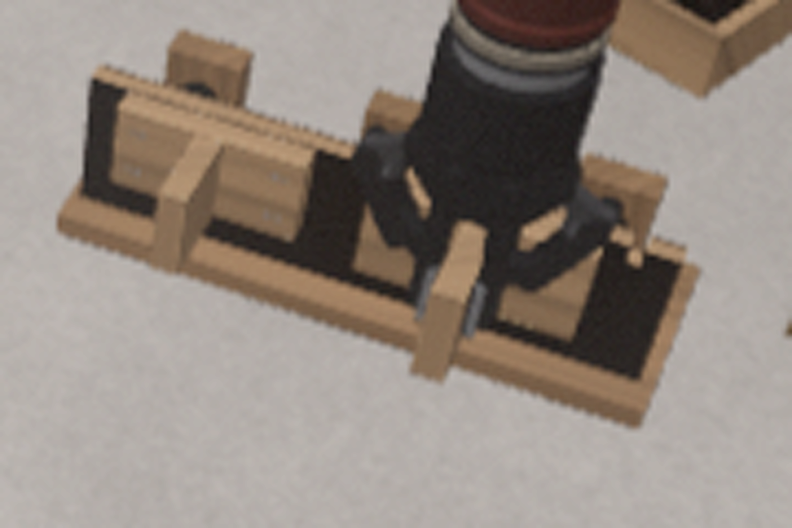

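The wrist view shows the bracket held square, with its back top edge from (98,168) to (466,167) and its front top edge from (103,219) to (461,219). The scene crop shows it in front of the free place. I'll raise and advance so the wrist camera sees the panel's notches.

Call:
carry_out:
  rows:
    - {"translation": [0,0,-50],"rotation": [-0.004,0.001,0],"claw": 10}
    - {"translation": [35,0,-60],"rotation": [-0.004,0.001,0],"claw": 10}
    - {"translation": [70,0,-60],"rotation": [-0.004,0.001,0],"claw": 10}
    - {"translation": [70,0,-60],"rotation": [-0.004,0.001,0],"claw": 10}
    - {"translation": [70,0,-60],"rotation": [-0.004,0.001,0],"claw": 10}

```text
clock: 6.08
position: [0.6341, 0.183, 0.4006]
tool_rot: [0.558, 0.83, 0.001, 0.001]
wrist_force: [0.1, -0.4, -1.2]
finger_gap: 0.0176
grip_force: 59.0
```

Run:
```python
from h import *
from mv import *
from bench import cams
go([.65984,.12044,.146],1.96)
p=cams.capture("wrist");cv2.imwrite("pics/w3.png",cv2.convertScaleAbs(cv2.resize(p["pixels"][:240],None,fx=1.42,fy=1.42,interpolation=cv2.INTER_CUBIC),alpha=1.3))
np.savez("w3.npz",K=p["camera_matrix"],T=p["pose"],im=p["pixels"])
X=(np.array([[0,60,60],[0,-60,60],[-18,60,60],[-18,-60,60],[0,60,0],[0,-60,0]])/1000)
uv=np.array([(98,168),(466,167),(103,219),(461,219),(160,150),(402,150)],float)
K=np.array(p["camera_matrix"])
ok,rv,tv=cv2.solvePnP(X,uv,K,None)
q=cv2.projectPoints(X,rv,tv,K,None)[0][:,0];print(np.round(q-uv,1).tolist())
B=np.eye(4);B[:3,:3]=cv2.Rodrigues(rv)[0];B[:3,3]=tv[:,0]
s=ctrl.observe();W=np.eye(4);W[:3,:3]=R.from_quat(s["tool_rot"]).as_matrix();W[:3,3]=s["position"]
C=np.linalg.inv(W)@p["pose"]@B;print("tool<-bracket",np.round(C,4).tolist());np.save("C.npy",C)
```

```text
6.075 shift [-67.5  -0.1  99.9] rot [ 0.0035  0.001  -0.0026] grip now [0.6347 0.183  0.2459] yaw 1.9573772248811327
[[-1.5, -1.1], [1.5, -0.5], [1.1, 1.2], [-1.2, 0.6], [1.8, 0.1], [-1.7, -0.1]]
tool<-bracket [[0.9998, -0.0014, 0.0177, 0.0487], [-0.0015, -1.0, 0.0059, 0.0001], [0.0177, -0.0059, -0.9998, 0.1948], [0.0, 0.0, 0.0, 1.0]]
```

View pics/w3.png

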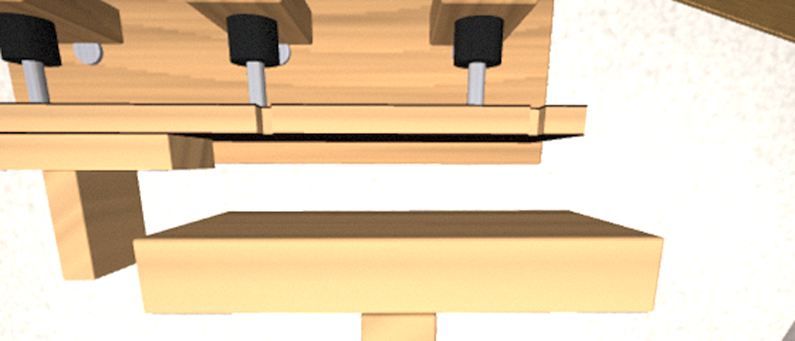

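The wrist view shows both notches clearly, at (264,133) and (536,134) in the 1.42x crop. The panel's top right corner is at (584,135) front and (587,106) back, and the bracket back edge runs from (135,239) to (662,239). I'll intersect these rays at the panel's top height.

Run:
```python
from h import *
from mv import *
d=np.load("w3.npz");K,T=d["K"],d["T"]
def ray(u,v,z):
    q=np.array([(u+.5)/1.42-.5,(v+.5)/1.42-.5,1]);r=T[:3,:3]@np.linalg.inv(K)@q;return T[:3,3]+r*(z-T[2,3])/r[2]
a,b,c=ray(264,133,.12),ray(536,134,.12),ray(584,135,.12)
e,f=ray(587,106,.12),ray(262,104,.12)
print(a,b,c,"notch dist",np.linalg.norm(a-b),"end",np.linalg.norm(b-c),"thick",np.linalg.norm(a-f),np.linalg.norm(c-e))
y=a-b;print("yaw",np.arctan2(y[1],y[0])-np.pi/2+0, "back edge yaw",np.arctan2(*(f-e)[1::-1])-np.pi/2)
m=(a+b)/2;print("place",m)
# bracket back edge in same picture, known 120 wide
for z in(.26,.265,.27):
    g,h=ray(135,239,z),ray(662,239,z);print(z,np.linalg.norm(g-h),(g+h)/2,np.arctan2(*(g-h)[1::-1])-np.pi/2)
s=ctrl.observe();print("bt by tool",R.from_quat(s["tool_rot"]).apply([.0487,.0001,.133])+s["position"])
```

```text
[0.54046855 0.23092017 0.12      ] [0.67055076 0.28339073 0.12      ] [0.6937523  0.29231415 0.12      ] notch dist 0.1402659602495867 end 0.02485838336644406 thick 0.013948156277929535 0.014001843862260981
yaw -4.328985471285137 back edge yaw -4.331105689124188
place [0.60550965 0.25715545 0.12      ]
0.26 0.12663807023488735 [0.61661526 0.22733759 0.26      ] -4.326050543628614
0.265 0.12085443326268766 [0.61629496 0.22809445 0.265     ] -4.326050543628613
0.27 0.11507079629048807 [0.61597466 0.22885131 0.27      ] -4.326050543628614
bt by tool [0.61661719 0.22770454 0.26741931]
```

```bash
cat > tgt.py <<'E'
from mv import *
yw=1.955
def tgt(dx):
    ex=np.array([np.cos(yw),np.sin(yw),0]);ey=np.array([-ex[1],ex[0],0])
    go(np.array([.6055,.2572,.12])+ex*(dx-.0487)+[0,0,-(ctrl.grip_point_offset-.133)],yw)
    s=ctrl.observe();d=R.from_quat(s["tool_rot"]).apply([.0487,.0001,.133])+s["position"]-[.6055,.2572,.12]
    print("top rel place0 (mm)",np.round([d@ex*1e3,d@ey*1e3,d[2]*1e3],1),"force",np.round(s["wrist_force"],2),"along x",s["wrist_force"]@ex,s["grip_force"])
E
python3 -c "
from tgt import *
tgt(-.015)"
```

```text
6.125 shift [ 16.5   0.8 147.5] rot [0.0034 0.0011 0.0013] grip now [0.6349 0.1825 0.2458] yaw 1.956326867575389
top rel place0 (mm) [-31.5   0.7 147.4] force [-0.19 -0.22 -0.48] along x -0.133697487991115 58.95050525665283
```

Call:
carry_out:
  rows:
    - {"translation": [0,1,50],"rotation": [0.003,0.001,0.001],"claw": 10}
    - {"translation": [0,1,100],"rotation": [0.003,0.001,0.001],"claw": 10}
    - {"translation": [5,1,130],"rotation": [0.003,0.001,0.001],"claw": 10}
    - {"translation": [16,1,147],"rotation": [0.003,0.001,0.001],"claw": 10}
    - {"translation": [16,1,147],"rotation": [0.003,0.001,0.001],"claw": 10}
    - {"translation": [16,1,147],"rotation": [0.003,0.001,0.001],"claw": 10}
    - {"translation": [16,1,147],"rotation": [0.003,0.001,0.001],"claw": 10}

```text
clock: 7.0
position: [0.6297, 0.2003, 0.2555]
tool_rot: [0.558, 0.83, 0.002, 0.001]
wrist_force: [-0.1, 0.2, -1.3]
finger_gap: 0.0176
grip_force: 58.9
```

Run:
```python
from tgt import *
from bench import cams
import cv2
tgt(.0)
p=cams.capture("wrist");cv2.imwrite("pics/w4.png",cv2.convertScaleAbs(cv2.resize(p["pixels"][:240],None,fx=1.42,fy=1.42,interpolation=cv2.INTER_CUBIC),alpha=1.3))
```

```text
7.0 shift [13.1 -1.   2.5] rot [ 0.0042 -0.0014  0.003 ] grip now [0.6302 0.2008 0.1008] yaw 1.9580073843182713
top rel place0 (mm) [-12.9  -1.6   2.5] force [-0.14  0.25 -1.28] along x 0.280396175859635 58.932700753211975
```

View pics/w4.png

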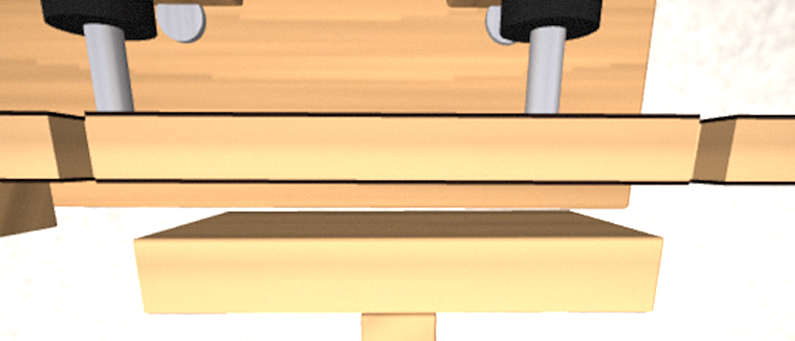

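The wrist view shows the board gap in front of the panel. Notch centres are at about (75,182) and (708,184), so their middle is near 391, and the board middle is at 398. That is about 1.6 mm off, which agrees with the calculation. I'll correct it and press.

Call:
carry_out:
  rows:
    - {"translation": [0,-1.5,2.5],"rotation": [0.004,-0.001,0.003],"claw": 10}
    - {"translation": [5,-1.5,2.5],"rotation": [0.004,-0.001,0.003],"claw": 10}
    - {"translation": [9,-1.5,2.5],"rotation": [0.004,-0.001,0.003],"claw": 10}
    - {"translation": [12,-1.5,2.5],"rotation": [0.004,-0.001,0.003],"claw": 10}
    - {"translation": [14,-1.5,2.5],"rotation": [0.004,-0.001,0.003],"claw": 10}
    - {"translation": [16,-1.5,2.5],"rotation": [0.004,-0.001,0.003],"claw": 10}
    - {"translation": [18,-1.5,2.5],"rotation": [0.004,-0.001,0.003],"claw": 10}
    - {"translation": [19,-1.5,2.5],"rotation": [0.004,-0.001,0.003],"claw": 10}
    - {"translation": [19,-1.5,2.5],"rotation": [0.004,-0.001,0.003],"claw": 10}
    - {"translation": [19,-1.5,2.5],"rotation": [0.004,-0.001,0.003],"claw": 10}
  force: 80

```text
clock: 8.3
position: [0.621, 0.2157, 0.2514]
tool_rot: [0.56, 0.829, -0.002, -0.0]
wrist_force: [1.0, -5.3, 1.3]
finger_gap: 0.0171
grip_force: 80.3
```

```bash
python3 -c "
from tgt import *
tgt(.01)"
```

```text
8.3 shift [ 5.6  1.1 -1.6] rot [-0.0035  0.0021 -0.0014] grip now [0.6206 0.2152 0.0967] yaw 1.9535990025061434
top rel place0 (mm) [ 4.2  1.4 -1.7] force [ 0.96 -5.35  1.32] along x -5.3159659995576645 80.25084614753723
```

Call:
carry_out:
  rows:
    - {"translation": [2,0.5,-1],"rotation": [-0.003,0.002,-0.001],"claw": 10}
    - {"translation": [4,0.5,-1],"rotation": [-0.003,0.002,-0.001],"claw": 10}
    - {"translation": [5,0.5,-1],"rotation": [-0.003,0.002,-0.001],"claw": 10}
    - {"translation": [5,0.5,-1],"rotation": [-0.003,0.002,-0.001],"claw": 10}
    - {"translation": [5,0.5,-1],"rotation": [-0.003,0.002,-0.001],"claw": 10}
    - {"translation": [5,0.5,-1],"rotation": [-0.003,0.002,-0.001],"claw": 10}

```text
clock: 9.05
position: [0.6198, 0.2185, 0.2514]
tool_rot: [0.56, 0.829, -0.002, 0.0]
wrist_force: [2.2, -8.4, -1.0]
finger_gap: 0.0173
grip_force: 80.1
```

Run:
```python
from tgt import *
from bench import cams
import cv2
tgt(.01)
p=cams.capture("wrist");a=cv2.convertScaleAbs(cv2.resize(p["pixels"][80:240],None,fx=1.42,fy=1.42,interpolation=cv2.INTER_CUBIC),alpha=1.3)
for i in range(6):
    q=cams.capture("scene");s=ctrl.observe();print(np.round(s["wrist_force"],1),end=" ")
b=cv2.convertScaleAbs(cv2.resize(q["pixels"][105:185,315:474],None,fx=5,fy=4.5,interpolation=cv2.INTER_CUBIC),alpha=1.5)
cv2.imwrite("pics/w5.png",np.vstack([a,b[:, :a.shape[1]]]) if b.shape[1]>=a.shape[1] else np.vstack([a[:,:b.shape[1]],b]))
```

```text
9.05 shift [ 2.6  1.2 -1.6] rot [-0.0033  0.0034 -0.0017] grip now [0.6196 0.2178 0.0967] yaw 1.9533169183110934
top rel place0 (mm) [ 7.   1.5 -1.7] force [ 2.21 -8.43 -1.02] along x -8.642314559852023 80.05427241325378
[ 1.8 -8.1 -1.2] [ 0.9 -7.9 -0.6] [ 1.5 -8.1 -0.8] [ 0.7 -8.  -0.6] [ 1.2 -7.3 -1.3] [ 2.3 -7.9 -0.8]
```

View pics/w5.png

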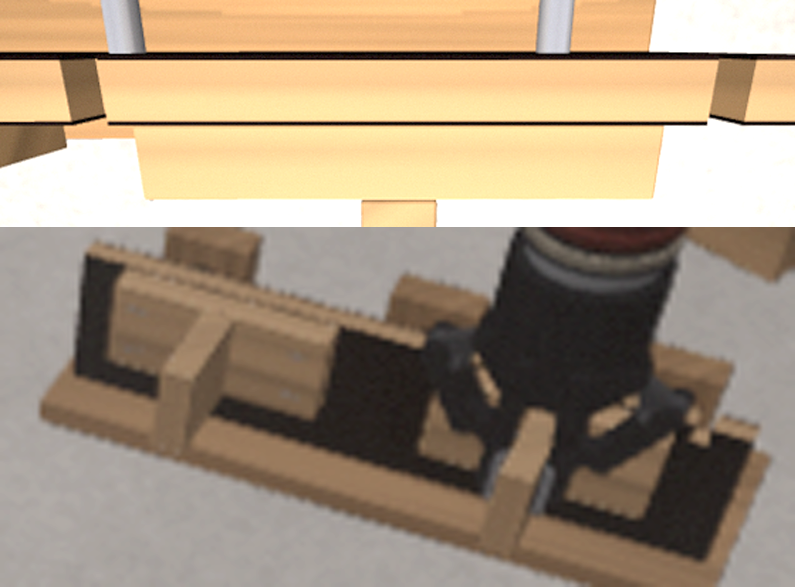

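The board is flat on the panel: the edges coincide at row 125, it is centred within 2 mm, and the press is 8 N. I'll add 2 mm and let it settle.

Call:
carry_out:
  rows:
    - {"translation": [1,0,0],"rotation": [0,0,0],"claw": 10}
    - {"translation": [2,0,-0.5],"rotation": [0,0,0],"claw": 10}
    - {"translation": [2,0,-0.5],"rotation": [0,0,0],"claw": 10}
    - {"translation": [2,0,-0.5],"rotation": [0,0,0],"claw": 10}
    - {"translation": [2,0,-0.5],"rotation": [0,0,0],"claw": 10}
    - {"translation": [2,0,-0.5],"rotation": [0,0,0],"claw": 10}
    - {"translation": [2,0,-0.5],"rotation": [0,0,0],"claw": 10}
    - {"translation": [2,0,-0.5],"rotation": [0,0,0],"claw": 10}

```text
clock: 10.4
position: [0.6194, 0.2196, 0.2515]
tool_rot: [0.56, 0.829, -0.003, 0.001]
wrist_force: [3.0, -9.2, -2.4]
finger_gap: 0.0169
grip_force: 79.9
```

Run:
```python
from tgt import *
from bench import cams
F=[]
for i in range(8):
    cams.capture("scene");F.append(ctrl.observe()["wrist_force"])
print(np.round(F,1).tolist());tgt(.01)
f=np.mean(F,0);m=np.hypot(f[0],f[1])
if 7.5<m<12.5: print("hand in",m,ctrl.hand_in())
```

```text
[[3.0, -9.8, -2.4], [3.1, -9.2, -2.4], [2.6, -8.3, -2.3], [2.4, -8.3, -2.7], [3.1, -7.7, -3.1], [2.9, -7.5, -2.2], [2.9, -7.9, -2.6], [2.2, -9.4, -2.4]]
10.8 shift [ 1.3  1.2 -1.5] rot [-0.0035  0.0046 -0.0021] grip now [0.6192 0.2188 0.0968] yaw 1.9529421728555212
top rel place0 (mm) [ 8.   1.4 -1.7] force [ 2.22 -9.42 -2.37] along x -9.56327920107126 79.88453507423401
the job is handed in; nothing more can be done
hand in 8.959618748818551 None
```

I handed the job in with the big bracket still gripped, its back flat on the panel at the free place and pressing with about 9 N; by my measurements it sits about 1.5 mm off centre and 1.7 mm below flush, but I haven't seen the verdict.

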